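# Hold the pilot valve in on the gas griddle

### The arm

A 7-joint arm with a two-finger parallel gripper is mounted at the origin on the work surface; the furniture and walls round the work are solid. World frame = base frame: x ahead of the robot, y to its left, z up, the work surface at z = 0. Lengths are in m, angles in rad, forces in N, time in s.
With the tool pointing down it reaches from about 0.425 to 0.925 m from the base axis. Payload 6.8 kg.
Tool frame: the origin (TCP) lies at the very end of the fingers, on their centre line; the grasp point (between the pads) lies 19 mm behind it; z points along the fingers, y is the line along which they close (so a half turn about z gives the same grasp; the last joint's range is limited). The gripper opens to 85 mm and grips with 20 to 120 N. Pads are 22 mm wide; open, the fingers measure 114 mm over their backs; the gripper's body (76 mm by 85 mm) begins 54 mm behind the grasp point. The pads swing forward as they close: fully open they stand 13 mm farther back than shut.
Start: joints at [1.077, 0.477, 0.022, 1.555, -0.011, 1.109, -0.083], TCP at [0.254, -0.625, 0.231] pointing down, gripper open.
Joint ranges: [-2.96, 2.96], [-0.34, 2.1], [-1.41, 1.46], [0.24, 2.44], [-1.37, 4.51], [0.17, 1.92], [-2.96, 2.96]. Speed limits (rad/s): [2.39, 2.39, 3.14, 3.14, 3.14, 3.14, 3.14].

### API

Orientations are given as a rotation vector (axis times angle).
In Python, from bench import r gives the robot as it stands.
- The arm moves only by the shell command python3 -m jog 'ROWS' [FORCE]. ROWS is JSON, a list of rows, each an object of numbers: "fingers": the finger opening in m, from 0 to 0.0854; "x", "y", "z": the shift along the tool's x, y, z in m; "rx", "ry", "rz": the turn, a rotation vector about the tool's x, y, z in degrees. In form: [{"fingers": .., "x": .., "y": .., "z": .., "rx": .., "ry": .., "rz": ..}, ...]. A call has 1 to 8 rows; each row shifts and turns the commanded pose from where the row before left it, along the tool's axes as they then stand; what a row does not reach is not made up. A row lasts 1/8 s, in which the tool goes at most 62.5 mm and 10.7 degrees, less where a joint would pass 70% of its speed; a pose out of reach is approached as far as the arm can. A call is refused whole if a number of a shift passes 0.0625 or a number of a turn 10.7, either way. A call with a gripper value outside its range is refused whole. The fingers move at their own pace and stop on an object; FORCE is the grip in N (left out, the last holds). Time passes only in rows, so rows that do not move let the fingers close. It gives the time, the measured TCP pose, the force, the opening and the grip force at its end, in the units of the state.
- r.get_obs(): the state, without advancing time (a new reading comes with each control period).
- r.grab_frame(name): name is "scene" or "top" or "wrist"; returns (picture, depth): 420x560x3 uint8, red, green, blue; 420x560 float32, m along the optical axis (not along the pixel's ray), 0 where there is no reading.
- r.get_calibration(name): a dict with "mtx" (3x3 intrinsics, pixels), "extrinsics" (4x4, takes a point from camera to world coordinates). Camera axes: x right, y down, z forward; pixel columns grow to the right and rows downward; lengths in m; the calibration is good to about 2 mm. A picture is of the moment at which its call begins: read the wrist's pose just before it. get_calibration takes no time and is no camera call; for the wrist camera it gives the pose at the moment of the call.
- r.hand_in(): hands the job in; it is judged then, once.
Trained networks look in the newest picture that a camera, given by its name, has taken for a name from the list of things; names that differ only in an ending like _2 or _b are one class to them, and where a whole thing is asked for, a point or a joint stands for the part that bears it (a point fixed in the world has none). Each returns a list of dicts, best first, with "score" (0 to 1); they miss things now and then, are a little off and sometimes report something else, mostly with a low value. They report only what shows in the picture. A call takes as long as a camera call.
- r.search_frame(target, camera): "xyz" ([x, y, z] in m, in world coordinates, good to about 4 mm: the middle of the surface that is visible of it).
- r.landmark_of(target, camera): "xyz" ([x, y, z] in m, in world coordinates, good to about 4 mm: a listed point, or the origin of a listed thing).
The state is a dict: "clock": time; "joints": joint angles; "qvel": joint speeds; "tau": joint torques, N m; "tcp_pos": TCP position; "orientation": TCP orientation; "contact_force": force on the tool from outside, world axes, zero at the start; "moment": the same for the moment, N m; "grip_width": finger opening in m; "gripper_force": force on a finger pad.
Only numpy, scipy, OpenCV 4.12 (cv2) and the standard library are available. Lean on these libraries where they do the work, as an engineer would, in place of code of your own. Each camera call takes 0.05 s, during which the arm holds its last target. There are 200 camera calls.

### The job

The table-top gas griddle is to be lit. Take hold of its loose lid, first tip it up on one edge over the griddle so that any gas gathered underneath can escape, then lift it off and lay it flat, handle up, on the clear work table to the left of the griddle. Then push the pilot valve button fully in and finish with it still held in, so that I can put a flame to the pilot; do not force it, do not press the igniter or turn the heat knob, and leave the bowl, the sauce bottle and the brush where they are.

Things in the scene. Friction and masses are not known exactly. Their poses are not given: they have to be found in the camera images.
- griddle: Stainless table-top gas griddle, fixed. Origin: centre of its underside on the table; x points from its front (controls, robot side) to its back, y to its left. Main box 300 mm deep, 270 mm wide; a dark cartridge housing, 100 mm high, on the right out to y = -200 mm. A control panel slopes down to the front at 15 degrees; on it, right to left: pilot valve button, small igniter, heat knob.
- plate_centre (a point): Centre of the griddle's rectangular rim at the rim's top edge, 140 mm above the table (griddle frame x = +45, y = 0 mm). The rim, 190 (x) by 250 (y) mm outside, wall 5 mm, encloses the ribbed cooking plate, whose top is 124 mm above the table.
- lid: Loose stainless lid, 0.25 to 0.45 kg, lying the same way round as the griddle. Origin: centre of the lower edge of its flange; z up through the handle. Top plate 198 (x) by 258 (y) mm, 4 mm thick; under it a flange frame 170 by 230 mm, 12 mm deep, sits inside the griddle's rim with 5 mm play, the plate resting on the rim. On a table it rests on the flange, origin at table height.
- lid_grip (a point): Centre of the lid's bar handle: a horizontal round black grip, 18 mm diameter, 84 mm long along the lid's y axis, on two posts; its axis is 52 mm above the lid's origin and 36 mm above the top plate, over the lid's centre. Pinch it across the lid's x axis.
- lid_centre (a point): Centre of the lid at the underside of its top plate, 12 mm above the lid's origin. Room to lay the lid: the bare table left of the griddle, between about 0.42 and 0.66 m ahead of the robot's base and out to 0.45 m to its left; a tub of fish and the bowl bound it in front, a thick cutting board (on the far left corner) and the bottle at the back.
- pilot_valve (a joint): Travel of the pilot valve button in m: 0 out, 0.011 fully in against its stop. It moves along the panel's normal (down and, by 15 degrees from vertical, towards the back of the griddle). A spring pushes it out: about 3 N at the start, 9 N fully in. It springs back when let go.
- pilot_top (a point): Centre of the pilot valve button's face: round black mushroom head, 32 mm diameter, standing 27 mm above the right-hand part of the control panel (griddle frame x = -113, y = -85, z = 126 mm when out). The point moves with the button.
- igniter (a joint): Travel of the igniter button in m: 0 out, 0.006 pressed. Must stay out.
- igniter_top (a point): Top of the igniter button: small black pin, 14 mm diameter, 12 mm tall, 70 mm to the left of the pilot valve button. Not to be pressed.
- knob_pointer (a point): White-marked pointer end of the heat knob, 17 mm from the knob's axis: round black knob, 44 mm diameter, 29 mm tall, 155 mm to the left of the pilot valve button; it starts at some angle and must stay there.
- bottle_mid (a point): Middle (100 mm up) of a standing dark sauce bottle with a black cap, 60 mm diameter, 200 mm tall, behind and to the left of the griddle. Bystander.
- brush_mid (a point): Middle (23 mm up) of a wooden scrubbing brush, 154 x 61 x 46 mm, in front and to the right of the griddle. Bystander.
- bowl_mid (a point): Middle (22 mm up) of a small white bowl, 100 mm diameter, 45 mm tall, on the table in front and to the left of the griddle. Bystander.

How it is judged:
On the way, in this order (a step that is already met when the one before it is completed fails the run):
1. the lid is tipped up by 9 degrees or more while still over the griddle's rim (angle between lid_centre's own z axis and vertical above 0.16 rad and distance between lid_centre and plate_centre below 0.09 m), for 0.2 s.
2. the lid lies flat on the table to the left of the griddle, handle up, let go (height (world z) of lid below 0.008 m and angle between lid's own z axis and vertical below 0.06 rad and y of lid in the frame of griddle above 0.2 m and linear speed of lid below 0.02 m/s and contact force between the fingers and lid below 0.1 N), for 0.3 s.
3. the pilot valve button is pushed fully in (value of joint pilot_valve above 0.009 m), for 0.5 s.
At the end, for the whole second after the job is handed in: The robot holds the pilot valve button in by at least 9 of its 11 mm, pressing with more than 3 N; the lid lies flat (within 3.4 degrees) and at rest on the table to the left of the griddle, handle up, untouched; the igniter is out (all of step 2 and value of joint pilot_valve above 0.009 m and value of joint igniter below 0.002 m and contact force between any of the fingers, the arm and griddle above 3 N and contact force between the arm and lid below 0.1 N); the arm keeps its last pose, push and grip.
It fails at once if the lid is dropped from more than about 3 cm (linear speed of lid above 0.8 m/s and contact force between the fingers and lid below 0.1 N).
It fails at once if the griddle or its valve is forced with more than 60 N (contact force between any of the fingers, the arm and griddle above 60 N).
It fails at once if the igniter is pressed (value of joint igniter above 0.003 m).
It fails at once if the heat knob is turned (distance of knob_pointer from where it was at the start of the episode above 0.005 m).
It fails at once if the bowl, the bottle or the brush is moved by more than 3 cm (distance of any of bowl_mid, bottle_mid, brush_mid from where it was at the start of the episode above 0.03 m).
It also fails if it takes over 54 s, if anything falls off the work surface, if the arm or the gripper's body presses on something with over 40 N, if the wrist force passes 120 N, or if a joint passes its speed limit or range.

## Working session

There is one attempt and no reset: what is moved stays moved. The work goes in short steps, Python scripts to look and compute and a shell command to move; the robot and the scene stay as the last step left them, time stands still between calls to the robot, and variables do not carry over. Pictures are saved under pics/ and viewed, at most 10 in all, crops included, and the job is handed in when it is done.

```bash
ls; mkdir -p pics; python3 - <<'E'
from bench import r
import cv2,numpy as np
o=r.get_obs();print(o)
for c in("scene","top"):
    im,d=r.grab_frame(c);cv2.imwrite(f"pics/{c}0.png",im[:,:,::-1])
    for n in("lid_grip","lid_centre","lid","griddle","plate_centre","pilot_top","igniter_top","knob_pointer","bottle_mid","brush_mid","bowl_mid"):
        print(c,n,[(np.round(q["xyz"],3).tolist(),round(q["score"],2)) for q in r.landmark_of(n,c)[:2]])
print(r.get_obs()["clock"])
E
```

```text
pics
{'clock': 0.0, 'joints': array([ 1.07687158,  0.47778595,  0.02236148,  1.55644534, -0.01148308,
        1.10931879, -0.083091  ]), 'qvel': array([-9.93541132e-04,  8.65906450e-05,  3.29947418e-04,  4.94905189e-04,
       -8.45266044e-04, -1.22170455e-03,  1.35498734e-03]), 'tau': array([-8.36161894e-05, -5.96447361e+01,  1.60763685e+00, -2.81189060e+01,
        1.23854616e-02,  9.47127293e-03, -4.84498287e-06]), 'tcp_pos': array([ 0.25376366, -0.62484202,  0.23033822]), 'orientation': array([-3.08158580e+00, -6.01992218e-01,  7.96025520e-04]), 'contact_force': array([ 0.14038715, -0.3158922 , -0.03875212]), 'moment': array([ 0.02167531,  0.02079885, -0.00722133]), 'gripper_force': 0.0, 'grip_width': 0.08541266011264495}
scene lid_grip [([0.64, -0.105, 0.179], 0.78)]
scene lid_centre [([0.637, -0.106, 0.141], 0.65)]
scene lid [([0.637, -0.102, 0.128], 0.86)]
scene griddle [([0.595, -0.1, 0.001], 0.72)]
scene plate_centre [([0.64, -0.105, 0.14], 0.57)]
scene pilot_top [([0.47, -0.173, 0.128], 0.41)]
scene igniter_top [([0.482, -0.104, 0.113], 0.38)]
scene knob_pointer [([0.48, -0.005, 0.121], 0.57)]
scene bottle_mid [([0.709, 0.193, 0.099], 0.76)]
scene brush_mid [([0.293, -0.238, 0.023], 0.56), ([0.479, -0.005, 0.12], 0.33)]
scene bowl_mid [([0.34, 0.175, 0.027], 0.74)]
top lid_grip []
top lid_centre []
top lid [([0.635, -0.106, 0.126], 0.63)]
top griddle []
top plate_centre []
top pilot_top [([0.47, -0.174, 0.125], 0.42)]
top igniter_top [([0.482, -0.105, 0.111], 0.56)]
top knob_pointer [([0.48, -0.007, 0.122], 0.66)]
top bottle_mid [([0.707, 0.195, 0.099], 0.92)]
top brush_mid [([0.3, -0.241, 0.024], 0.63)]
top bowl_mid [([0.349, 0.171, 0.022], 0.58)]
1.2
```

View pics/scene0.png

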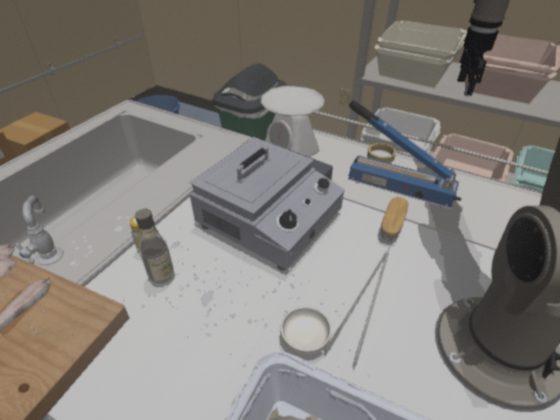

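View pics/top0.png

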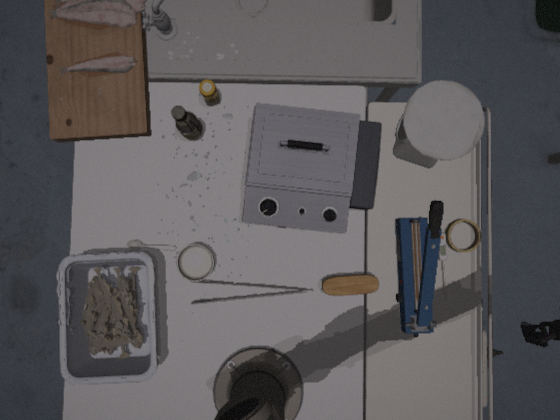

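The scene picture shows the griddle centred near (270,200) with the lid on it, the bottle at (155,245), the bowl at (305,330) and the brush at (395,218). The top view shows the handle at (304,145), the knob at (268,207) and the pilot button at (330,215), with the griddle yawed a few degrees. The bare table to its left is clear. Next I'll measure the yaw and work out the approach.

```bash
cat > h.py <<'E'
import numpy as np,cv2
from bench import r
from scipy.spatial.transform import Rotation as Ro
def cloud(c):
    im,d=r.grab_frame(c);k=r.get_calibration(c);K=k["mtx"];T=np.array(k["extrinsics"])
    v,u=np.nonzero(d>0);z=d[v,u];K=np.array(K)
    P=np.c_[(u-K[0,2])/K[0,0]*z,(v-K[1,2])/K[1,1]*z,z]
    return im,P@T[:3,:3].T+T[:3,3]
def delta(p,yaw,q=None):
    """tool-frame shift and turn to TCP p, pointing down, tool y at angle yaw(deg)"""
    o=r.get_obs();R=Ro.from_rotvec(o["orientation"])
    a=np.radians(yaw);y=np.array([np.cos(a),np.sin(a),0]);z=np.array([0,0,-1.]);x=np.cross(y,z)
    G=Ro.from_matrix(np.c_[x,y,z]) if q is None else q
    s=np.array(p)-o["tcp_pos"]
    print("t",round(o["clock"],2),"tcp",o["tcp_pos"].round(4),"j",o["joints"].round(2))
    print("shift tool now mm",(R.inv().apply(s)*1e3).round(1),"in goal axes",(G.inv().apply(s)*1e3).round(1),"turn deg",np.degrees((R.inv()*G).as_rotvec()).round(2))
E
python3 - <<'E'
from h import *
for c in("top","scene"):
    im,P=cloud(c)
    B=(abs(P[:,0]-.637)<.13)&(abs(P[:,1]+.107)<.16)
    for lo,hi in((.137,.15),(.18,.2)):
        Q=P[B&(P[:,2]>lo)&(P[:,2]<hi)]
        (cx,cy),wh,a=cv2.minAreaRect(Q[:,:2].astype(np.float32))
        print(c,lo,len(Q),round(cx,4),round(cy,4),np.round(wh,3),round(a,2),"zmed",np.median(Q[:,2]).round(4),"max",Q[:,2].max().round(4),Q[:,:2].mean(0).round(4))
delta([.638,-.107,.26],-7)
E
```

```text
top 0.137 7942 0.6366 -0.1044 [0.258 0.198] 84.78 zmed 0.1441 max 0.15 [ 0.6351 -0.104 ]
top 0.18 302 0.6363 -0.1038 [0.117 0.017] 85.35 zmed 0.1852 max 0.1917 [ 0.6356 -0.1043]
scene 0.137 4532 0.6377 -0.1062 [0.261 0.2  ] 84.79 zmed 0.1465 max 0.15 [ 0.6302 -0.088 ]
scene 0.18 217 0.6357 -0.1051 [0.116 0.016] 84.61 zmed 0.1864 max 0.1914 [ 0.6348 -0.0999]
t 1.3 tcp [ 0.254  -0.6254  0.2313] j [ 1.08  0.48  0.02  1.56 -0.01  1.11 -0.08]
shift tool now mm [ 550.8 -335.8  -28.7] in goal axes [561.3 317.9 -28.7] turn deg [  0.    -0.   -60.89]
```

```bash
python3 -m jog '[{"x":0.017,"y":-0.0105,"z":-0.01},{"x":0.0355,"y":-0.0217,"z":-0.01},{"x":0.0355,"y":-0.0217,"z":-0.01},{"x":0.0355,"y":-0.0217},{"x":0.0355,"y":-0.0217},{"x":0.0355,"y":-0.0217},{"x":0.0355,"y":-0.0217},{"x":0.0355,"y":-0.0217}]' 40
python3 -m jog '[{"x":0.0355,"y":-0.0217},{"x":0.0355,"y":-0.0217},{"x":0.0355,"y":-0.0217},{"x":0.0355,"y":-0.0217},{"x":0.0355,"y":-0.0217},{"x":0.0355,"y":-0.0217},{"x":0.0355,"y":-0.0217},{"x":0.0355,"y":-0.0217}]'
python3 -m jog '[{"rz":-10.4},{"rz":-10.4},{"rz":-10.4},{"rz":-10.4},{"rz":-10.4},{"rz":-10.4}]'
python3 -c "
from h import *
delta([.6365,-.105,.161],-5.2)
im,_=r.grab_frame('wrist');cv2.imwrite('pics/w1.png',im[:,:,::-1])
print(r.landmark_of('lid_grip','wrist'))"
```

```text
t 1.3 tcp [ 0.254  -0.6254  0.2313] j [ 1.08  0.48  0.02  1.56 -0.01  1.11 -0.08]
shift tool now mm [ 550.2 -338.2   70.3] in goal axes [552.9 333.7  70.3] turn deg [  0.    -0.   -62.69]
[]validation failed for argument at $[0]...
validation failed for argument at $[0]...
validation failed for argument at $[0]...
```

```bash
python3 -m jog '[{"fingers":0.085,"x":0.017,"y":-0.0105,"z":-0.01,"rx":0,"ry":0,"rz":0},{"fingers":0.085,"x":0.0355,"y":-0.0217,"z":-0.01,"rx":0,"ry":0,"rz":0},{"fingers":0.085,"x":0.0355,"y":-0.0217,"z":-0.01,"rx":0,"ry":0,"rz":0},{"fingers":0.085,"x":0.0355,"y":-0.0217,"z":0,"rx":0,"ry":0,"rz":0},{"fingers":0.085,"x":0.0355,"y":-0.0217,"z":0,"rx":0,"ry":0,"rz":0},{"fingers":0.085,"x":0.0355,"y":-0.0217,"z":0,"rx":0,"ry":0,"rz":0},{"fingers":0.085,"x":0.0355,"y":-0.0217,"z":0,"rx":0,"ry":0,"rz":0},{"fingers":0.085,"x":0.0355,"y":-0.0217,"z":0,"rx":0,"ry":0,"rz":0}]' 40
```

```text
clock: 2.4
tcp_pos: [0.4403, -0.3724, 0.2623]
orientation: [3.082, 0.604, 0.002]
contact_force: [0.4, 0.7, -0.0]
grip_width: 0.085
gripper_force: 0.0
```

```bash
python3 -m jog '[{"fingers":0.085,"x":0.0355,"y":-0.0217,"z":0,"rx":0,"ry":0,"rz":0},{"fingers":0.085,"x":0.0355,"y":-0.0217,"z":0,"rx":0,"ry":0,"rz":0},{"fingers":0.085,"x":0.0355,"y":-0.0217,"z":0,"rx":0,"ry":0,"rz":0},{"fingers":0.085,"x":0.0355,"y":-0.0217,"z":0,"rx":0,"ry":0,"rz":0},{"fingers":0.085,"x":0.0355,"y":-0.0217,"z":0,"rx":0,"ry":0,"rz":0},{"fingers":0.085,"x":0.0355,"y":-0.0217,"z":0,"rx":0,"ry":0,"rz":0},{"fingers":0.085,"x":0.0355,"y":-0.0217,"z":0,"rx":0,"ry":0,"rz":0},{"fingers":0.085,"x":0.02,"y":-0.012,"z":0,"rx":0,"ry":0,"rz":0}]'
python3 -m jog '[{"fingers":0.085,"x":0,"y":0,"z":0,"rx":0,"ry":0,"rz":-10.4},{"fingers":0.085,"x":0,"y":0,"z":0,"rx":0,"ry":0,"rz":-10.4},{"fingers":0.085,"x":0,"y":0,"z":0,"rx":0,"ry":0,"rz":-10.4},{"fingers":0.085,"x":0,"y":0,"z":0,"rx":0,"ry":0,"rz":-10.4},{"fingers":0.085,"x":0,"y":0,"z":0,"rx":0,"ry":0,"rz":-10.4},{"fingers":0.085,"x":0,"y":0,"z":0,"rx":0,"ry":0,"rz":-10.4},{"fingers":0.085,"x":0,"y":0,"z":0,"rx":0,"ry":0,"rz":0}]'
python3 -c "
from h import *
im,P=cloud('wrist');cv2.imwrite('pics/w1.png',im[:,:,::-1])
delta([.6365,-.105,.161],-5.2)
print(r.landmark_of('lid_grip','wrist'))
Q=P[(P[:,2]>.18)&(P[:,2]<.2)&(abs(P[:,0]-.637)<.1)&(abs(P[:,1]+.1)<.1)]
print(len(Q));len(Q)>9 and print(cv2.minAreaRect(Q[:,:2].astype(np.float32)),Q[:,2].max())"
```

```text
clock: 3.4
tcp_pos: [0.627, -0.1182, 0.2621]
orientation: [-3.081, -0.608, -0.002]
contact_force: [0.2, -0.8, 0.5]
grip_width: 0.0851
gripper_force: 0.0
clock: 4.28
tcp_pos: [0.6257, -0.1225, 0.2616]
orientation: [2.328, 2.11, -0.0]
contact_force: [-0.5, -0.2, 0.3]
grip_width: 0.0851
gripper_force: 0.0
t 4.33 tcp [ 0.6257 -0.1225  0.2616] j [ 0.41  0.42 -0.43  1.59  0.19  1.16 -0.16]
shift tool now mm [ 18.5   9.  100.5] in goal axes [ 18.4   9.2 100.6] turn deg [ 0.    0.02 -0.54]
[{'xyz': [0.6376, -0.1056, 0.1775], 'score': 0.87}]
4687
((0.6405634880065918, -0.10426245629787445), (0.1181473359465599, 0.01801556721329689), 84.67140197753906) 0.19139195985734278
```

View pics/w1.png

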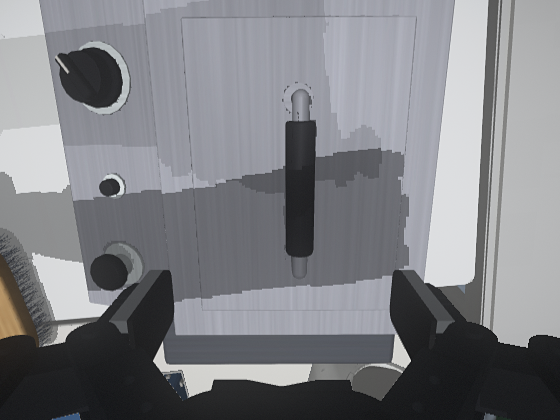

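The wrist picture shows the handle at (300,188), square between the fingers. The pilot button is at (108,268), the igniter at (110,187) and the knob at (95,75), as expected. I'll centre over the handle and go down.

```bash
python3 -m jog '[{"fingers":0.085,"x":0.018,"y":0.0105,"z":0,"rx":0,"ry":0,"rz":-0.5},{"fingers":0.085,"x":0,"y":0,"z":0.03,"rx":0,"ry":0,"rz":0},{"fingers":0.085,"x":0,"y":0,"z":0.03,"rx":0,"ry":0,"rz":0},{"fingers":0.085,"x":0,"y":0,"z":0.025,"rx":0,"ry":0,"rz":0},{"fingers":0.085,"x":0,"y":0,"z":0.015,"rx":0,"ry":0,"rz":0},{"fingers":0.085,"x":0,"y":0,"z":0,"rx":0,"ry":0,"rz":0}]'
python3 -m jog '[{"fingers":0.0,"x":0,"y":0,"z":0,"rx":0,"ry":0,"rz":0},{"fingers":0.0,"x":0,"y":0,"z":0,"rx":0,"ry":0,"rz":0},{"fingers":0.0,"x":0,"y":0,"z":0,"rx":0,"ry":0,"rz":0},{"fingers":0.0,"x":0,"y":0,"z":0,"rx":0,"ry":0,"rz":0},{"fingers":0.0,"x":0,"y":0,"z":0,"rx":0,"ry":0,"rz":0},{"fingers":0.0,"x":0,"y":0,"z":0,"rx":0,"ry":0,"rz":0}]' 60
```

```text
clock: 5.12
tcp_pos: [0.638, -0.1043, 0.1604]
orientation: [-2.315, -2.122, 0.001]
contact_force: [0.1, -0.5, -0.7]
grip_width: 0.0849
gripper_force: 0.0
clock: 5.88
tcp_pos: [0.6385, -0.1054, 0.162]
orientation: [2.316, 2.122, 0.001]
contact_force: [-0.2, -0.4, 6.2]
grip_width: 0.0164
gripper_force: 58.6
```

```bash
python3 -m jog '[{"fingers":0.0,"x":0,"y":0,"z":-0.004,"rx":0,"ry":0,"rz":0},{"fingers":0.0,"x":0,"y":0.0025,"z":-0.008,"rx":4.5,"ry":0,"rz":0},{"fingers":0.0,"x":0,"y":0.002,"z":-0.009,"rx":4.5,"ry":0,"rz":0},{"fingers":0.0,"x":0,"y":0,"z":-0.009,"rx":4.5,"ry":0,"rz":0},{"fingers":0.0,"x":0,"y":0,"z":0,"rx":0,"ry":0,"rz":0},{"fingers":0.0,"x":0,"y":0,"z":0,"rx":0,"ry":0,"rz":0},{"fingers":0.0,"x":0,"y":0,"z":0,"rx":0,"ry":0,"rz":0},{"fingers":0.0,"x":0,"y":0,"z":0,"rx":0,"ry":0,"rz":0}]'
python3 -c "
from h import *
im,P=cloud('top')
_,P2=cloud('scene')
im2,_=r.grab_frame('scene');cv2.imwrite('pics/s2.png',im2[:,:,::-1])
for P in(P,P2):
    Q=P[(abs(P[:,0]-.637)<.1)&(abs(P[:,1]+.02)<.035)&(P[:,2]>.14)&(P[:,2]<.22)]
    print(len(Q),np.polyfit(Q[:,0],Q[:,2],1))"
```

```text
clock: 6.88
tcp_pos: [0.6443, -0.1059, 0.1911]
orientation: [-2.182, -1.999, 0.237]
contact_force: [-0.2, 0.1, -3.0]
grip_width: 0.0161
gripper_force: 59.1
2198 [-0.22759222  0.32075806]
1324 [-0.19259378  0.30004025]
```

View pics/s2.png

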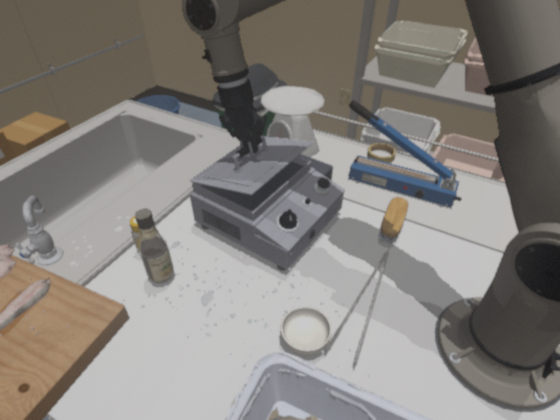

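The scene picture shows the lid held at about (250,165), with its front edge tipped up roughly 12° over the griddle. Next I'll lift it, level it and pull it back towards x = 0.535.

```bash
python3 -m jog '[{"fingers":0.0,"x":0,"y":0,"z":-0.02,"rx":0,"ry":0,"rz":0},{"fingers":0.0,"x":0,"y":0,"z":-0.03,"rx":0,"ry":0,"rz":0},{"fingers":0.0,"x":0,"y":0,"z":-0.02,"rx":-4.5,"ry":0,"rz":0},{"fingers":0.0,"x":0,"y":-0.02,"z":0,"rx":-4.5,"ry":0,"rz":0},{"fingers":0.0,"x":0,"y":-0.03,"z":0,"rx":-4.5,"ry":0,"rz":0},{"fingers":0.0,"x":0.01,"y":-0.03,"z":0,"rx":0,"ry":0,"rz":0},{"fingers":0.0,"x":0.02,"y":-0.02,"z":0,"rx":0,"ry":0,"rz":0},{"fingers":0.0,"x":0.02,"y":-0.01,"z":0,"rx":0,"ry":0,"rz":0}]'
python3 -c "
from h import *
delta([.535,.22,.15],-5.2)"
```

```text
clock: 8.02
tcp_pos: [0.5551, -0.0472, 0.2649]
orientation: [2.316, 2.122, -0.0]
contact_force: [0.1, -0.8, -3.8]
grip_width: 0.016
gripper_force: 59.4
t 8.03 tcp [ 0.5551 -0.0472  0.2649] j [ 0.36  0.29 -0.48  1.78  0.15  1.11 -0.25]
shift tool now mm [264.5 -43.4 114.8] in goal axes [264.3 -44.2 114.9] turn deg [0.01 0.03 0.18]
```

```bash
python3 -m jog '[{"fingers":0.0,"x":0.035,"y":-0.007,"z":0,"rx":0,"ry":0,"rz":0},{"fingers":0.0,"x":0.045,"y":-0.007,"z":0,"rx":0,"ry":0,"rz":0},{"fingers":0.0,"x":0.045,"y":-0.007,"z":0,"rx":0,"ry":0,"rz":0},{"fingers":0.0,"x":0.045,"y":-0.007,"z":0,"rx":0,"ry":0,"rz":0},{"fingers":0.0,"x":0.045,"y":-0.007,"z":0,"rx":0,"ry":0,"rz":0},{"fingers":0.0,"x":0.03,"y":-0.005,"z":0,"rx":0,"ry":0,"rz":0},{"fingers":0.0,"x":0.015,"y":-0.004,"z":0,"rx":0,"ry":0,"rz":0},{"fingers":0.0,"x":0,"y":0,"z":0,"rx":0,"ry":0,"rz":0}]'
python3 -c "
from h import *
delta([.535,.22,.033],-5.2)
im,P=cloud('top');cv2.imwrite('pics/t3.png',im[:,:,::-1])
for dy in(.08,-.08):
    Q=P[(abs(P[:,0]-.535)<.09)&(abs(P[:,1]-.22-dy)<.025)&(P[:,2]>.17)&(P[:,2]<.26)]
    print(len(Q),np.polyfit(Q[:,0]-.535,Q[:,2],1))"
```

```text
clock: 9.02
tcp_pos: [0.5346, 0.2159, 0.2645]
orientation: [-2.314, -2.125, 0.0]
contact_force: [-0.7, -1.1, -4.0]
grip_width: 0.016
gripper_force: 59.4
t 9.03 tcp [0.5346 0.2159 0.2645] j [-0.03  0.34 -0.59  1.73  0.21  1.13 -0.76]
shift tool now mm [4.100e+00 1.000e-01 2.315e+02] in goal axes [  4.1  -0.  231.5] turn deg [-0.01 -0.01  0.32]
9 [-0.17788233  0.2603545 ]
1803 [-0.01327708  0.24755991]
```

View pics/t3.png

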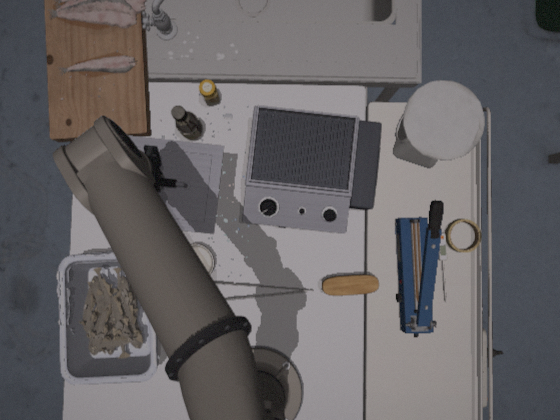

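The top view shows the lid held level around (190,180), between the bottle at (187,122) and the bowl at (200,262), and clear of the griddle. I'll lower it now.

```bash
python3 -m jog '[{"fingers":0.0,"x":0.004,"y":0,"z":0.02,"rx":0,"ry":0,"rz":0},{"fingers":0.0,"x":0,"y":0,"z":0.04,"rx":0,"ry":0,"rz":0},{"fingers":0.0,"x":0,"y":0,"z":0.04,"rx":0,"ry":0,"rz":0},{"fingers":0.0,"x":0,"y":0,"z":0.04,"rx":0,"ry":0,"rz":0},{"fingers":0.0,"x":0,"y":0,"z":0.035,"rx":0,"ry":0,"rz":0},{"fingers":0.0,"x":0,"y":0,"z":0.025,"rx":0,"ry":0,"rz":0},{"fingers":0.0,"x":0,"y":0,"z":0.015,"rx":0,"ry":0,"rz":0},{"fingers":0.0,"x":0,"y":0,"z":0.005,"rx":0,"ry":0,"rz":0}]'
python3 -m jog '[{"fingers":0.0,"x":0,"y":0,"z":0.004,"rx":0,"ry":0,"rz":0},{"fingers":0.0,"x":0,"y":0,"z":0.003,"rx":0,"ry":0,"rz":0},{"fingers":0.0,"x":0,"y":0,"z":0.002,"rx":0,"ry":0,"rz":0},{"fingers":0.0,"x":0,"y":0,"z":0,"rx":0,"ry":0,"rz":0}]'
```

```text
clock: 10.07
tcp_pos: [0.535, 0.2181, 0.0434]
orientation: [-2.317, -2.121, 0.002]
contact_force: [0.0, 0.3, -3.7]
grip_width: 0.0161
gripper_force: 59.3
clock: 10.58
tcp_pos: [0.5354, 0.219, 0.0358]
orientation: [2.316, 2.122, 0.0]
contact_force: [0.4, -0.1, -4.6]
grip_width: 0.0161
gripper_force: 59.3
```

```bash
python3 -m jog '[{"fingers":0.0,"x":0,"y":0,"z":0.002,"rx":0,"ry":0,"rz":0},{"fingers":0.0,"x":0,"y":0,"z":0.001,"rx":0,"ry":0,"rz":0},{"fingers":0.0,"x":0,"y":0,"z":0,"rx":0,"ry":0,"rz":0}]'
```

```text
clock: 10.95
tcp_pos: [0.5356, 0.2191, 0.0339]
orientation: [2.316, 2.122, 0.001]
contact_force: [-3.9, -2.4, 8.5]
grip_width: 0.0163
gripper_force: 60.7
```

```bash
python3 -m jog '[{"fingers":0.05,"x":0,"y":0,"z":0,"rx":0,"ry":0,"rz":0},{"fingers":0.085,"x":0,"y":0,"z":0,"rx":0,"ry":0,"rz":0},{"fingers":0.085,"x":0,"y":0,"z":0,"rx":0,"ry":0,"rz":0},{"fingers":0.085,"x":0,"y":0,"z":0,"rx":0,"ry":0,"rz":0},{"fingers":0.085,"x":0,"y":0,"z":0,"rx":0,"ry":0,"rz":0},{"fingers":0.085,"x":0,"y":0,"z":-0.02,"rx":0,"ry":0,"rz":0},{"fingers":0.085,"x":0,"y":0,"z":-0.04,"rx":0,"ry":0,"rz":0},{"fingers":0.085,"x":0,"y":0,"z":-0.05,"rx":0,"ry":0,"rz":0}]'
python3 -m jog '[{"fingers":0.085,"x":0,"y":0,"z":-0.05,"rx":0,"ry":0,"rz":0},{"fingers":0.085,"x":0,"y":0,"z":-0.05,"rx":0,"ry":0,"rz":0},{"fingers":0.0,"x":0,"y":0,"z":-0.02,"rx":0,"ry":0,"rz":0},{"fingers":0.0,"x":0,"y":0,"z":0,"rx":0,"ry":0,"rz":0}]'
python3 -c "
from h import *
im,P=cloud('wrist');cv2.imwrite('pics/w4.png',im[:,:,::-1])
Q=P[(abs(P[:,0]-.535)<.12)&(abs(P[:,1]-.22)<.15)&(P[:,2]>.010)&(P[:,2]<.025)]
print(len(Q),cv2.minAreaRect(Q[:,:2].astype(np.float32)),np.linalg.lstsq(np.c_[Q[:,0]-.535,Q[:,1]-.22,Q[:,0]*0+1],Q[:,2],rcond=None)[0])
for n in('pilot_top','igniter_top'):print(n,r.landmark_of(n,'top'))
im,P=cloud('top')
Q=P[(P[:,2]>.118)&(P[:,2]<.14)&(abs(P[:,0]-.47)<.035)&(abs(P[:,1]+.174)<.035)]
print(len(Q),Q.mean(0),cv2.minAreaRect(Q[:,:2].astype(np.float32)))
"
```

```text
clock: 11.95
tcp_pos: [0.5348, 0.2189, 0.1443]
orientation: [-2.315, -2.122, 0.001]
contact_force: [1.5, 0.5, 0.5]
grip_width: 0.0851
gripper_force: 0.0
clock: 12.45
tcp_pos: [0.536, 0.2197, 0.2655]
orientation: [2.315, 2.121, 0.007]
contact_force: [0.0, -0.5, 0.9]
grip_width: 0.051
gripper_force: 0.0
41184 ((0.5358203649520874, 0.2187633216381073), (0.25783321261405945, 0.19832149147987366), 84.81417083740234) [-0.00275234 -0.00338     0.01623471]
pilot_top [{'xyz': [0.4709, -0.1718, 0.1218], 'score': 0.55}]
igniter_top [{'xyz': [0.4819, -0.1047, 0.1094], 'score': 0.59}]
124 [ 0.47268257 -0.17271156  0.12449461] ((0.47235414385795593, -0.17302776873111725), (0.027200985699892044, 0.030058614909648895), 0.8315914869308472)
```

View pics/w4.png

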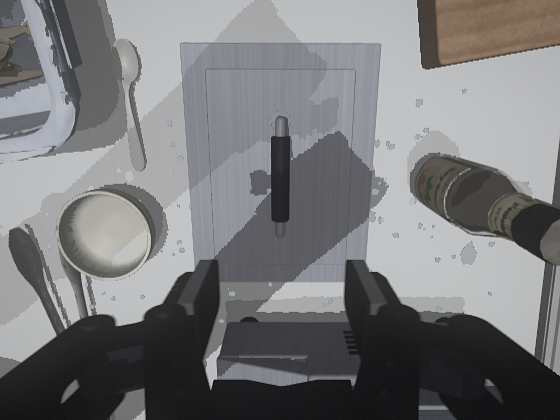

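The wrist view shows the lid lying flat on the table, handle at (280,180). The bowl at (105,235) and the bottle at (480,200) are untouched. The depth fit puts the lid origin at z ≈ 0 and level. With the fingers shut, I'll now go over to the pilot button.

```bash
python3 -m jog '[{"fingers":0.0,"x":-0.025,"y":-0.004,"z":0,"rx":0,"ry":0,"rz":0},{"fingers":0.0,"x":-0.045,"y":-0.007,"z":0,"rx":0,"ry":0,"rz":0},{"fingers":0.0,"x":-0.045,"y":-0.007,"z":0,"rx":0,"ry":0,"rz":0},{"fingers":0.0,"x":-0.045,"y":-0.007,"z":0,"rx":0,"ry":0,"rz":0},{"fingers":0.0,"x":-0.045,"y":-0.007,"z":0,"rx":0,"ry":0,"rz":0},{"fingers":0.0,"x":-0.045,"y":-0.007,"z":0,"rx":0,"ry":0,"rz":0},{"fingers":0.0,"x":-0.045,"y":-0.007,"z":0,"rx":0,"ry":0,"rz":0},{"fingers":0.0,"x":-0.045,"y":-0.007,"z":0,"rx":0,"ry":0,"rz":0}]'
python3 -m jog '[{"fingers":0.0,"x":-0.035,"y":-0.005,"z":0,"rx":0,"ry":0,"rz":0},{"fingers":0.0,"x":-0.02,"y":-0.002,"z":0,"rx":0,"ry":0,"rz":0},{"fingers":0.0,"x":0,"y":0,"z":0,"rx":-5,"ry":0,"rz":0},{"fingers":0.0,"x":0,"y":0,"z":0,"rx":-5,"ry":0,"rz":0},{"fingers":0.0,"x":0,"y":0,"z":0,"rx":-5,"ry":0,"rz":0},{"fingers":0.0,"x":0,"y":0,"z":0,"rx":0,"ry":0,"rz":0}]'
cat >> h.py <<'E'
def pilot(p,back):
    a=np.radians(-5.2);gx=np.array([np.cos(a),np.sin(a),0]);s,c=np.sin(np.radians(15)),np.cos(np.radians(15))
    z=s*gx-np.array([0,0,c]);x=np.cross([0,0,1.],gx);y=np.cross(z,x)
    delta(np.array(p)-back*z,0,Ro.from_matrix(np.c_[x,y,z]))
E
python3 -c "
from h import *
pilot([.472,-.1735,.126],.03)
im,P=cloud('wrist');cv2.imwrite('pics/w5.png',im[:,:,::-1])
print(r.landmark_of('pilot_top','wrist'),r.landmark_of('igniter_top','wrist'))
_,P2=cloud('scene')
for P in(P,P2):
  Q=P[(P[:,2]>.115)&(P[:,2]<.135)&(np.hypot(P[:,0]-.472,P[:,1]+.174)<.03)]
  print(len(Q));len(Q)>9 and print(Q.mean(0),cv2.minAreaRect(Q[:,:2].astype(np.float32)))
"
```

```text
clock: 13.65
tcp_pos: [0.4517, -0.1164, 0.2615]
orientation: [-2.315, -2.121, 0.002]
contact_force: [0.2, 0.6, -0.9]
grip_width: 0.0002
gripper_force: 0.0
clock: 14.4
tcp_pos: [0.439, -0.1692, 0.2612]
orientation: [2.169, 1.985, 0.258]
contact_force: [0.8, 0.2, 0.2]
grip_width: 0.0001
gripper_force: 0.0
t 14.4 tcp [ 0.439  -0.1692  0.2612] j [ 0.65 -0.   -0.38  2.14 -0.07  0.76  0.23]
shift tool now mm [ -1.3  -2.5 109.2] in goal axes [ -1.3  -2.9 109.2] turn deg [-0.19 -0.05  0.13]
[] [{'xyz': [0.483, -0.1004, 0.1107], 'score': 0.51}]
1210
[ 0.47614697 -0.17240131  0.1263128 ] ((0.4768155515193939, -0.1732802540063858), (0.03087186999619007, 0.030268149450421333), 58.707374572753906)
104
[ 0.47197005 -0.17087529  0.12483288] ((0.47281110286712646, -0.1729045808315277), (0.02814381569623947, 0.028870565816760063), 28.047182083129883)
```

View pics/w5.png

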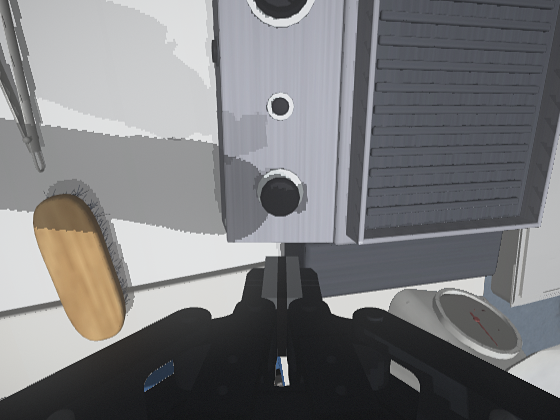

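The wrist view shows the pilot button at (280,195), straight ahead of the shut fingers (column 283), and the igniter well off at (280,106). I'll close in along the button's axis.

```bash
python3 -m jog '[{"fingers":0.0,"x":-0.001,"y":-0.001,"z":0.03,"rx":0,"ry":0,"rz":0},{"fingers":0.0,"x":0,"y":0,"z":0.04,"rx":0,"ry":0,"rz":0},{"fingers":0.0,"x":0,"y":0,"z":0.035,"rx":0,"ry":0,"rz":0},{"fingers":0.0,"x":0,"y":0,"z":0.02,"rx":0,"ry":0,"rz":0},{"fingers":0.0,"x":0,"y":0,"z":0.005,"rx":0,"ry":0,"rz":0},{"fingers":0.0,"x":0,"y":0,"z":0,"rx":0,"ry":0,"rz":0}]'
python3 -c "
from h import *
pilot([.474,-.1735,.126],.0)"
python3 -m jog '[{"fingers":0.0,"x":0,"y":0,"z":0.005,"rx":0,"ry":0,"rz":0},{"fingers":0.0,"x":0,"y":0,"z":0.003,"rx":0,"ry":0,"rz":0},{"fingers":0.0,"x":0,"y":0,"z":0.002,"rx":0,"ry":0,"rz":0},{"fingers":0.0,"x":0,"y":0,"z":0,"rx":0,"ry":0,"rz":0}]'
python3 -c "
from h import *
pilot([.474,-.1735,.126],.0)"
```

```text
clock: 15.35
tcp_pos: [0.4741, -0.173, 0.1368]
orientation: [2.165, 1.985, 0.261]
contact_force: [-0.5, 0.3, 0.2]
grip_width: -0.0
gripper_force: 0.0
t 15.35 tcp [ 0.4741 -0.173   0.1368] j [ 0.58  0.24 -0.36  2.21  0.1   0.45  0.06]
shift tool now mm [-0.5 -2.8 10.5] in goal axes [-0.5 -2.8 10.5] turn deg [-0.02 -0.07  0.22]
clock: 15.85
tcp_pos: [0.4762, -0.1734, 0.1271]
orientation: [2.165, 1.984, 0.261]
contact_force: [-0.1, -0.7, -0.5]
grip_width: -0.0002
gripper_force: 0.0
t 15.85 tcp [ 0.4762 -0.1734  0.1271] j [ 0.56  0.26 -0.35  2.21  0.12  0.43  0.05]
shift tool now mm [-0.3 -2.4  0.5] in goal axes [-0.3 -2.4  0.5] turn deg [ 0.01 -0.05  0.19]
```

Just about at the button face. I'll correct 2 mm in y and press in stages.

```bash
python3 -m jog '[{"fingers":0.0,"x":0,"y":-0.002,"z":0,"rx":0,"ry":0,"rz":0},{"fingers":0.0,"x":0,"y":0,"z":0.003,"rx":0,"ry":0,"rz":0},{"fingers":0.0,"x":0,"y":0,"z":0.003,"rx":0,"ry":0,"rz":0},{"fingers":0.0,"x":0,"y":0,"z":0,"rx":0,"ry":0,"rz":0}]'
python3 -m jog '[{"fingers":0.0,"x":0,"y":0,"z":0.002,"rx":0,"ry":0,"rz":0},{"fingers":0.0,"x":0,"y":0,"z":0.002,"rx":0,"ry":0,"rz":0},{"fingers":0.0,"x":0,"y":0,"z":0,"rx":0,"ry":0,"rz":0}]'
python3 -c "
from h import *
pilot([.474,-.1735,.126],.0)"
```

```text
clock: 16.35
tcp_pos: [0.4757, -0.1734, 0.1206]
orientation: [2.166, 1.985, 0.261]
contact_force: [-2.7, 0.3, 4.3]
grip_width: -0.0004
gripper_force: 2.6
clock: 16.73
tcp_pos: [0.4767, -0.1735, 0.117]
orientation: [2.166, 1.984, 0.261]
contact_force: [-3.8, 0.4, 6.6]
grip_width: -0.0001
gripper_force: 3.7
t 16.73 tcp [ 0.4767 -0.1735  0.117 ] j [ 0.55  0.28 -0.34  2.22  0.13  0.4   0.03]
shift tool now mm [-0.2 -0.3 -9.4] in goal axes [-0.2 -0.3 -9.4] turn deg [-0.01 -0.04  0.2 ]
```

```bash
python3 -m jog '[{"fingers":0.0,"x":0,"y":0,"z":0.0015,"rx":0,"ry":0,"rz":0},{"fingers":0.0,"x":0,"y":0,"z":0,"rx":0,"ry":0,"rz":0}]'
python3 -m jog '[{"fingers":0.0,"x":0,"y":0,"z":0.001,"rx":0,"ry":0,"rz":0},{"fingers":0.0,"x":0,"y":0,"z":0,"rx":0,"ry":0,"rz":0}]'
```

```text
clock: 16.98
tcp_pos: [0.4771, -0.1735, 0.1156]
orientation: [2.166, 1.984, 0.261]
contact_force: [-4.4, 0.6, 7.3]
grip_width: 0.0001
gripper_force: 4.0
clock: 17.23
tcp_pos: [0.4772, -0.1736, 0.1154]
orientation: [2.165, 1.984, 0.26]
contact_force: [-9.9, 2.5, 19.1]
grip_width: 0.0
gripper_force: 10.7
```

The force jumped from 8.5 to about 21 N, so the button is at its stop. I'll hold it there, check, and hand in.

```bash
python3 -m jog '[{"fingers":0.0,"x":0,"y":0,"z":0,"rx":0,"ry":0,"rz":0},{"fingers":0.0,"x":0,"y":0,"z":0,"rx":0,"ry":0,"rz":0},{"fingers":0.0,"x":0,"y":0,"z":0,"rx":0,"ry":0,"rz":0},{"fingers":0.0,"x":0,"y":0,"z":0,"rx":0,"ry":0,"rz":0},{"fingers":0.0,"x":0,"y":0,"z":0,"rx":0,"ry":0,"rz":0},{"fingers":0.0,"x":0,"y":0,"z":0,"rx":0,"ry":0,"rz":0},{"fingers":0.0,"x":0,"y":0,"z":0,"rx":0,"ry":0,"rz":0}]'
python3 -c "
from h import *
o=r.get_obs();f=np.linalg.norm(o['contact_force']);print(f,o['tcp_pos'])
if 10<f<40: print(r.hand_in())"
```

```text
clock: 18.1
tcp_pos: [0.4772, -0.1736, 0.1154]
orientation: [2.165, 1.984, 0.26]
contact_force: [-10.3, 2.1, 19.2]
grip_width: -0.0002
gripper_force: 10.6
21.943161201626104 [ 0.47722374 -0.17359052  0.1154066 ]
the job is handed in; nothing more can be done
None
```

I handed the job in at 18.1 s, but it returned no verdict: the lid was tipped about 12° over the griddle and laid flat, handle up, on the table to its left, and the pilot button is held in at its stop with about 22 N.

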